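# Run the ring gauge onto the polisher-pad stud until it snugs up

### The job

Check the thread of the polisher stud: pick up the knurled brass ring gauge, set it level over the upright stud with its flat face down, and screw it down clockwise until you feel it meet the rubber cushion and resist, then about an eighth of a turn more so that it sits snug, and let go. Count on half to one and a half turns in one or more grips, never push or crank it hard, and leave the other things on the shelf where they are.

Things in the scene. Friction and masses are not known exactly. Their poses are not given: they have to be found in the camera images.
- ring_center (a point): Centre (12 mm above its underside) of the loose brass ring gauge: outside diameter 46, height 24, bore 30 mm, 0.12 to 0.2 kg, dark knurl lines. Starts lying flat on the shelf, right way up; z is the ring's axis, up. Six short lugs, 3 mm thick, stand 3.4 mm into the bore about half-way up and run in the thread. Held with about 6 N it slips in the fingers (rubber pads) when snug. Grip across the outside at any yaw.
- stud_top (a point): Tip of the upright fixed steel stud, on its axis, 82 mm above the shelf. Core diameter 21 mm; the top 10 mm is a conical nose, 12 mm across at the tip, with a red dot. The ring has about 1 mm play all round on the stud.
- thread_top (a point): Upper end of the thread, on the stud's axis, 68 mm above the shelf. Coarse three-start right-hand thread, 28 mm outside diameter: the ring goes down 22.5 mm per full clockwise turn (from above). Put over the nose, the ring rests on the first thread, centre 63 to 74 mm above the shelf; turned clockwise it catches within a third of a turn. The thread holds it where it is left.
- cushion_zone (a point): Point on the stud's axis 41.5 mm above the shelf: middle of the range for the top of a black rubber cushion (41 mm across, sprung) round the stud's foot. The true top is 36 to 47 mm above the shelf, different each time, not measured. When the ring's underside meets it the turning moment rises; it gives 4 N per mm, so 45 degrees past first touch presses with 11 N.
- stand: Fixed grey base plate 90 x 90 x 12 mm with the stud upright in its middle; origin under the middle of the plate, at shelf height, z up. Snug means that ring and thread bear on each other with 4 to 22 N; over 35 N between ring and stud (pushing, side load, over-tightening) spoils the thread.
- pad: Round orange polishing pad, 130 mm across, 26 mm high; origin under its centre. Leave alone.
- tread_gauge: Silver tyre tread gauge, 105 mm long along its x, 34 mm wide, 10 mm high; origin under its middle. Leave alone.
- trim_brush: Black trim brush, about 205 mm long along its x, 26 mm wide, 24 mm high; origin near its middle, at the underside. Leave alone.
- jar: Frosted glass jar with a silver twist cap, 72 mm across, 88 mm high; origin under its centre. Leave alone.
- clipboard: Grey plastic clipboard with a steel spring clip, 310 x 225 mm, 20 mm high at the clip; origin under its middle. Leave alone.
- parts_tray: Small blue open tray, 130 x 100 mm, 35 mm high; origin under its middle. Leave alone.
There are look-alikes about, which are no part of the job. There is more than one size of the part that bears ring_center; the job needs the smallest.

How it is judged:
By the outcome, as a careful person would: the job done as asked, in the order asked, and still so for the second after the job is handed in, with the robot touching nothing.
It also fails if it takes over 72 s, if anything falls off the work surface, if the arm or the gripper's body presses on something with over 40 N, if the wrist force passes 120 N, or if a joint passes its speed limit or range.

### The arm

A 6-joint arm with a two-finger parallel gripper is mounted at the origin on the work surface. World frame = base frame: x ahead of the robot, y to its left, z up, the work surface at z = 0. Lengths are in mm, angles in rad, forces in N, time in s.
With the tool pointing down it reaches from about 275 to 825 mm from the base axis. Payload 5.2 kg.
Tool frame: the origin (TCP) lies at the very end of the fingers, on their centre line; the grasp point (between the pads) lies 19 mm behind it; z points along the fingers, y is the direction in which the jaws open and shut (so a half turn about z gives the same grasp; the last joint's range is limited). The gripper opens to 93 mm and grips with 3 to 60 N. Pads are 15 mm wide; open, the fingers measure 128 mm over their backs; the gripper's body (75 mm by 188 mm) begins 65 mm behind the grasp point.
Start: joints at [1.128, 0.259, 1.535, -0, 1.348, -0.203], TCP at [130.607, 534.272, 218.653] pointing down, gripper open.
Joint ranges: [-3.14, 3.14], [-0.91, 2.08], [0.19, 2.58], [-1.22, 4.36], [0.22, 2.71], [-3.12, 3.12]. Speed limits (rad/s): [2.57, 2.57, 3.14, 3.14, 3.14, 3.14].

### API

Orientations are given as [roll, pitch, yaw] about the fixed x, y, z axes, in that order (R = Rz(yaw) Ry(pitch) Rx(roll)).
In Python, from bench import robot gives the robot as it stands. The module is installed in compiled form; this text tells all that it offers. Calls block until the motion is done:
- robot.move_ptp(position, orientation): joint-space move of the TCP to a pose.
- robot.move_linear(position, ori=None, speed=150, f_stop=None): straight line of the TCP; ori=None keeps the orientation; speed is the mean speed in mm/s. With f_stop (N) it stops when the force on the tool has changed by that much, and returns True; else False.
- robot.move_j(angles): joint-space move.
- robot.move_gripper(opening): opening from 0.0 (shut) to 1.0 (fully open); the grip force is fixed at half the most; returns when the fingers have stopped.
- robot.sleep(seconds).
- robot.inverse_kinematics(position, orientation): joint angles nearest the present ones, or None.
- robot.get_image(name): name is "scene" or "side" or "wrist"; returns a dict with "img" (400x640x3 uint8, blue, green, red), "fovy" (degrees; the focal length in pixels is half the picture's height over the tangent of half this angle, whatever the lens; pixels are square), "cx", "cy" (the principal point, pixels), "eye" and "orientation" of the camera in the world. Camera axes: x right, y down, z forward; pixel columns grow to the right and rows downward; lengths in mm; the calibration is good to about 2 mm. A picture is of the moment at which its call begins. There is no depth.
A pose or a line that the arm cannot do raises robot.MotionError and nothing moves.
- robot.hand_in(): hands the job in, once; it reports no verdict.
Readings, each from a call of its own:
- robot.current_t(): time.
- robot.current_qpos(): joint angles.
- robot.current_joint_vel(): joint speeds.
- robot.current_joint_efforts(): joint torques, N m.
- robot.current_tcp_pos(): TCP position.
- robot.current_eef_rot(): TCP orientation.
- robot.current_contact_force(): force on the tool from outside, world axes, zero at the start.
- robot.current_ft_torque(): the same for the moment, N m.
- robot.current_gripper_width(): opening from 0.0 (shut) to 1.0 (fully open).
Only numpy, scipy, OpenCV 4.12 (cv2) and the standard library are available. Lean on these libraries where they do the work, as an engineer would, in place of code of your own. Each camera call takes 0.05 s, during which the arm holds its last target.

## Working session

There is one attempt and no reset: what is moved stays moved. The work goes in short steps, each a Python script; the robot and the scene stay as the last script left them, time stands still between calls to the robot, and variables do not carry over. Pictures are saved under pics/ and viewed, and the job is handed in when it is done.

```bash
mkdir -p pics
cat > h.py <<'E'
import numpy as np, cv2
from scipy.spatial.transform import Rotation as R
from bench import robot
def snap(name,fn):
    d=robot.get_image(name); cv2.imwrite('pics/'+fn,d['img']); np.save('pics/'+fn+'.npy',np.array({k:v for k,v in d.items()},dtype=object),allow_pickle=True); return d
def load(fn): return np.load('pics/'+fn+'.npy',allow_pickle=True).item()
def cam(d):
    f=200/np.tan(np.radians(d['fovy'])/2); o=np.array(d['orientation'])
    M=o if o.shape==(3,3) else R.from_euler('xyz',o).as_matrix()
    return f,M,np.array(d['eye'])
def ray(d,u,v,z):
    f,M,e=cam(d); r=M@np.array([(u-d['cx'])/f,(v-d['cy'])/f,1]); return e+r*(z-e[2])/r[2]
def proj(d,p):
    f,M,e=cam(d); q=M.T@(np.array(p)-e); return d['cx']+f*q[0]/q[2], d['cy']+f*q[1]/q[2]
E
python3 - <<'E'
from h import *
for n in ('scene','side','wrist'):
    d=snap(n,n+'0.png'); print(n,d['fovy'],d['cx'],d['cy'],d['eye'],d['orientation'])
print(robot.current_t(),robot.current_eef_rot())
E
```

```text
scene 57.33776773661051 315.85337371274903 197.03495065947223 [1119.18940107  304.91507429  838.88777708] [-2.49695257  0.01413292  2.00358846]
side 55.887469729418875 321.66051320732805 200.1752315840765 [ 472.60637333 -788.7283481   776.08529705] [-2.25385277 -0.02160023 -0.15248414]
wrist 66.6521093412001 326.44421671211853 198.08679477238587 [ 56.90039302 551.73529147 385.17677608] [2.86337808e+00 1.03123557e-04 1.33088333e+00]
0.15 [-3.14015407e+00 -3.06211602e-04  2.90182472e+00]
```

View pics/scene0.png

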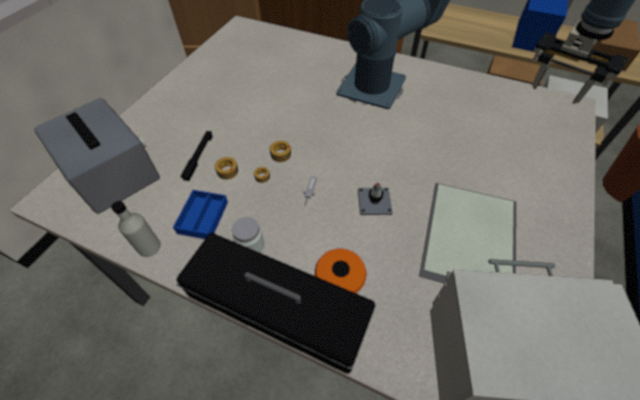

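View pics/side0.png

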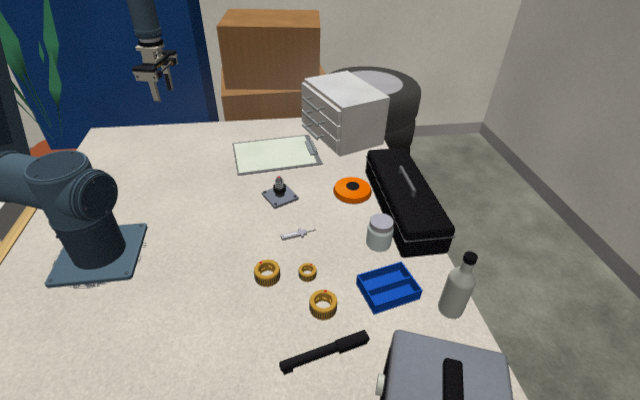

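View pics/wrist0.png

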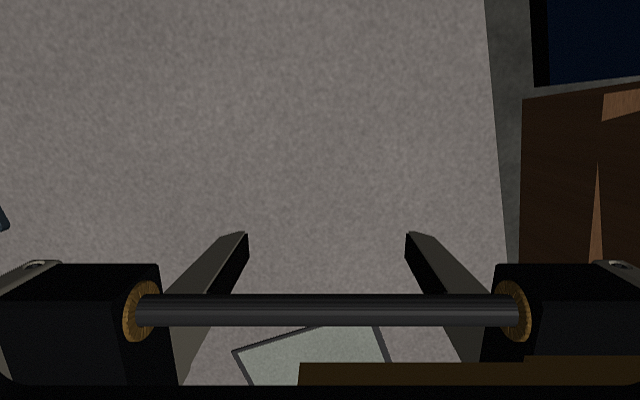

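Three rings show: scene (227,167), (262,174), (280,150), which are side (323,303), (307,271), (267,272). The one at scene (262,174) / side (307,271) looks smallest, so I'll enlarge it.

Run:
```python
from h import *
s=load('scene0.png');d=load('side0.png')
a=cv2.resize(d['img'][240:330,230:350],None,fx=6,fy=6,interpolation=cv2.INTER_CUBIC)
cv2.imwrite('pics/c_rings.png',a)
b=cv2.resize(s['img'][170:220,345:405],None,fx=6,fy=6,interpolation=cv2.INTER_CUBIC)
c=cv2.resize(d['img'][165:215,250:310],None,fx=6,fy=6,interpolation=cv2.INTER_CUBIC)
cv2.imwrite('pics/c_stud.png',np.hstack([b,c]))
for z in(0,12,24):
  print(z,[ray(s,*p,z)[:2].round() for p in((227,167),(262,174),(280,150))],[ray(d,*p,z)[:2].round() for p in((323,303),(307,271),(267,272))])
print(ray(s,377,186,82),ray(d,279,180,82))
```

```text
0 [array([ 559., -268.]), array([ 539., -155.]), array([ 428., -153.])] [array([ 577., -242.]), array([ 550., -137.]), array([ 446., -126.])]
12 [array([ 567., -260.]), array([ 548., -149.]), array([ 438., -146.])] [array([ 575., -251.]), array([ 549., -147.]), array([ 446., -137.])]
24 [array([ 575., -251.]), array([ 556., -142.]), array([ 448., -140.])] [array([ 574., -259.]), array([ 548., -157.]), array([ 447., -147.])]
[507.79286781 188.57901053  82.        ] [500.42600197 167.18712789  82.        ]
```

View pics/c_rings.png

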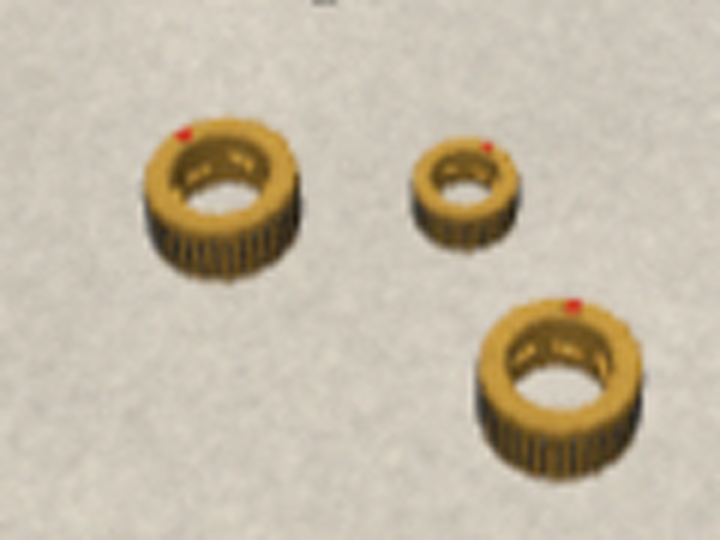

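View pics/c_stud.png

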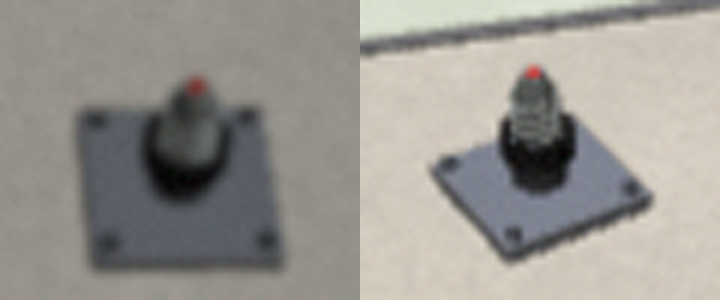

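```bash
cat >> h.py <<'E'
def tri(obs):
    from scipy.optimize import least_squares
    A=[];b=[]
    P=np.zeros((3,3));q=np.zeros(3);
    for d,u,v in obs:
        f,M,e=cam(d); r=M@np.array([(u-d['cx'])/f,(v-d['cy'])/f,1]); r/=np.linalg.norm(r); N=np.eye(3)-np.outer(r,r); P+=N;q+=N@e
    x=np.linalg.solve(P,q); return x,[np.round(np.array(proj(d,x))-[u,v],2) for d,u,v in obs]
E
python3 - <<'E'
from h import *
s=load('scene0.png');d=load('side0.png');w=load('wrist0.png')
print(tri([(s,377.4,183.9),(d,278.4,176.6)]))
print(tri([(s,262,172),(d,307.2,270.8)]))
t=robot.current_tcp_pos(); print([np.round(proj(w,np.array(t)-[0,0,h])) for h in(0,60,120,190)])
q0=np.array(robot.current_qpos());print(q0)
for y in (2.9,2.5,1.2,0,-1,-2,):
  for p in ([505,178,250],[548,-148,250]):
    print(y,p,np.round(robot.inverse_kinematics(p,[np.pi,0,y]),3))
E
```

```text
(array([499.76546966, 187.03623984,  80.95573129]), [array([-0.01,  0.01]), array([-0.01, -0.  ])])
(array([ 547.36393324, -149.97451086,   18.0639741 ]), [array([-0.61,  0.5 ]), array([-0.79, -0.44])])
[array([327., 243.]), array([327., 211.]), array([327., 192.]), array([327., 177.])]
[ 1.12823397e+00  2.59205048e-01  1.53583712e+00  1.04528288e-05
  1.34802127e+00 -2.02796960e-01]
2.9 [505, 178, 250] [ 0.13   0.213  1.518  0.     1.411 -1.199]
2.9 [548, -148, 250] [-0.46   0.272  1.44   0.     1.429 -1.789]
2.5 [505, 178, 250] [ 0.13   0.213  1.518  0.     1.411 -0.799]
2.5 [548, -148, 250] [-0.46   0.272  1.44   0.     1.429 -1.389]
1.2 [505, 178, 250] [ 0.13   0.213  1.518 -0.     1.411  0.501]
1.2 [548, -148, 250] [-0.46   0.272  1.44   0.     1.429 -0.089]
0 [505, 178, 250] [ 0.13   0.213  1.518 -0.     1.411  1.701]
0 [548, -148, 250] [-0.46   0.272  1.44  -0.     1.429  1.111]
-1 [505, 178, 250] [ 0.13   0.213  1.518 -0.     1.411  2.701]
-1 [548, -148, 250] [-0.46   0.272  1.44  -0.     1.429  2.111]
-2 [505, 178, 250] [ 0.13   0.213  1.518  0.     1.411 -2.582]
-2 [548, -148, 250] [-0.46   0.272  1.44  -0.     1.429  3.111]
```

Run:
```python
from h import *
t0=robot.current_t()
def go(p,y,j6=None):
    q=np.array(robot.inverse_kinematics(p,[np.pi,0,y])); robot.move_j(list(q)); 
go([500,187,190],2.5);a=snap('wrist','wsA.png')
q=np.array(robot.current_qpos()); q[5]+=np.pi; robot.move_j(list(q)); b=snap('wrist','wsB.png')
print(robot.current_t()-t0)
go([548,-150,140],-0.8);c=snap('wrist','wrA.png')
q=np.array(robot.current_qpos());print(q[5]); q[5]-=np.pi; robot.move_j(list(q)); d=snap('wrist','wrB.png')
print(robot.current_t()-t0)
cv2.imwrite('pics/m1.png',np.vstack([np.hstack([a['img'][100:300,130:530],b['img'][100:300,130:530]]),np.hstack([c['img'][100:300,130:530],d['img'][100:300,130:530]])]))
```

```text
4.5916999999999994
1.9076339515604948
8.6417
```

View pics/m1.png

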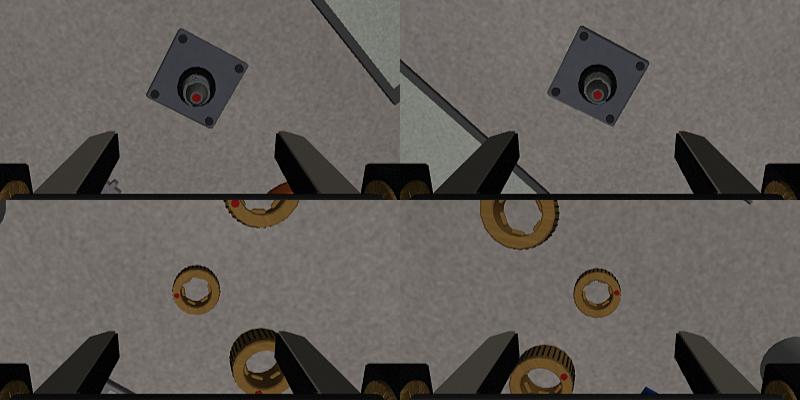

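The small ring sits alone in the middle of both wrist views, at about (196,290) and (597,293) in the mosaic. The other two are clearly larger. I'll enlarge it to measure.

Run:
```python
from h import *
fs=['wsA.png','wsB.png','wrA.png','wrB.png']
tiles=[]
for f in fs:
    d=load(f); im=d['img'].astype(int)
    red=(im[...,2]>110)&(im[...,1]<60)&(im[...,0]<60)
    red[:, :280]=0; red[:,380:]=0; red[:150]=0; red[250:]=0
    v,u=np.nonzero(red); print(f,len(u),u.mean(),v.mean())
    if 'ws' in f: print(ray(d,u.mean(),v.mean(),82))
    tiles.append(cv2.resize(d['img'][160:220,290:365],None,fx=5,fy=5,interpolation=cv2.INTER_CUBIC))
cv2.imwrite('pics/m2.png',np.vstack([np.hstack(tiles[:2]),np.hstack(tiles[2:])]))
```

```text
wsA.png 0 nan nan
[nan nan nan]
wsB.png 0 nan nan
[nan nan nan]
wrA.png 0 nan nan
wrB.png 0 nan nan<stdin>:8: RuntimeWarning: Mean of empty slice.
  ret = ret.dtype.type(ret / rcount)
<stdin>:9: RuntimeWarning: Mean of empty slice.
```

View pics/m2.png

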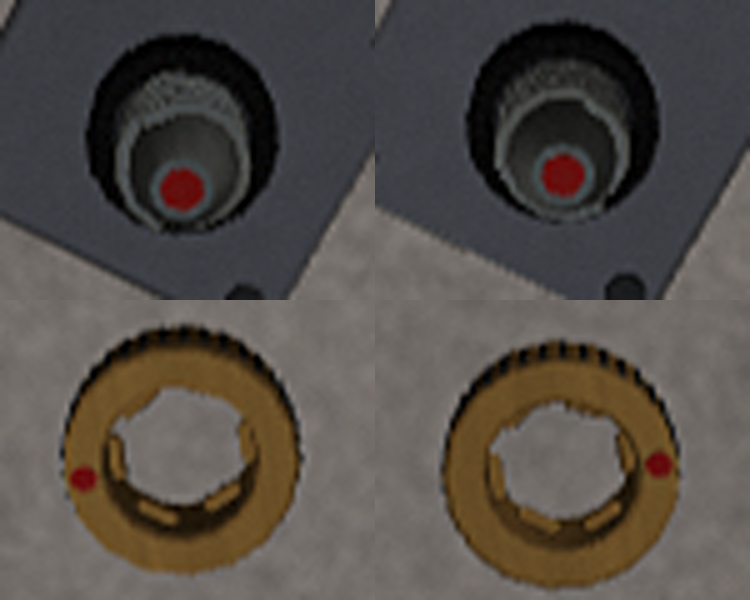

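Run:
```python
from h import *
a,b,c,d=[load(f) for f in ['wsA.png','wsB.png','wrA.png','wrB.png']]
print(ray(a,325.9,197.6,82),ray(b,327.2,194.6,82)); print(ray(c,326,191.6,24),ray(d,327.1,194.4,24))
print(robot.current_tcp_pos(),robot.current_eef_rot(),robot.current_contact_force(),robot.current_ft_torque(),robot.current_qpos()[5],robot.current_t())
for x in (a,b,c,d): print(x['eye'])
```

```text
[501.51289978 186.32580155  82.        ] [500.75697055 186.80248534  82.        ]
[ 550.51177434 -149.9648029    24.        ] [ 550.19712227 -148.85849632   24.        ]
[ 548.28811069 -148.59955148  140.31232813] [3.14108097e+00 1.47492277e-04 2.34299478e+00] [0.55153982 0.06642074 0.3073953 ] [-0.01839184  0.10395692 -0.03960073] -1.2336323031983087 8.7917
[439.01126912 233.07410136 357.35617599]
[561.89897128 141.72960707 357.31710968]
[ 602.39901722 -204.4691812   307.43278981]
[495.58419799 -94.24455188 307.55610089]
```

Run:
```python
from h import *
X,Y=550.35,-149.4
robot.move_gripper(0.75)
robot.move_linear([X,Y,60],[np.pi,0,2.3416],speed=200)
robot.sleep(0.2); print(robot.current_tcp_pos(),robot.current_eef_rot())
print(robot.move_linear([X,Y,5],speed=80,f_stop=8)); robot.sleep(0.2)
print(robot.current_tcp_pos(),robot.current_contact_force())
robot.move_gripper(0.0); robot.sleep(0.2)
print(robot.current_gripper_width()*93,robot.current_tcp_pos(),robot.current_contact_force())
robot.move_linear([X,Y,100],speed=120); robot.sleep(.3)
print(robot.current_gripper_width()*93,robot.current_tcp_pos(),robot.current_contact_force(),robot.current_ft_torque())
d=snap('wrist','g1.png'); d=snap('side','g1s.png'); print(robot.current_t())
cv2.imwrite('pics/g1c.png',np.hstack([cv2.resize(load('g1.png')['img'][150:350,200:450],None,fx=2,fy=2)[:, :],cv2.resize(d['img'][200:300,270:370],(400,400))[:400]])[:, :800])
```

```text
[ 551.4812052  -149.91934558   61.68026984] [3.14054478e+00 2.97905428e-03 2.34169301e+00]
False
[ 550.78922579 -149.61320785    5.61302564] [ 0.53066366 -0.08150404 -0.0079987 ]
45.60524738289457 [ 550.37690082 -149.42482147    5.09878187] [-0.34243796 -0.84832791  1.98143777]
45.744576148038924 [ 550.07126927 -149.28280687   99.39454562] [ 0.99603513 -0.65284677 -1.58526572] [-0.02868263  0.02381478 -0.00082733]
13.2417
```

View pics/g1c.png

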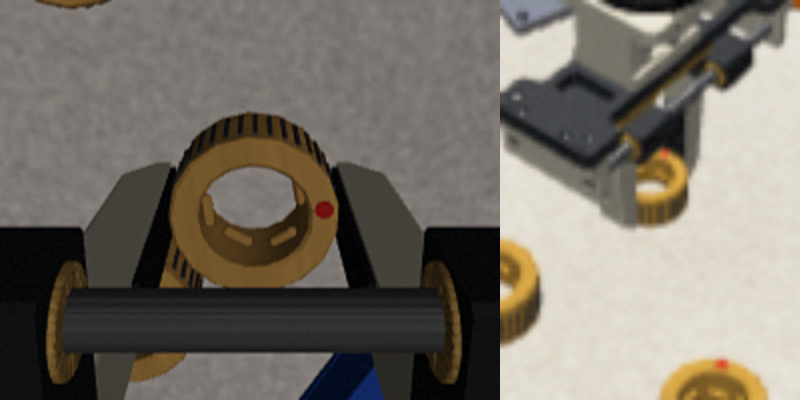

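Run:
```python
from h import *
d=load('g1.png'); t=np.array(robot.current_tcp_pos())
p=ray(d,326.8,256.3,t[2]-5.1+24); print(p,t,robot.current_eef_rot()); Rm=R.from_euler('xyz',robot.current_eef_rot()).as_matrix()
print(Rm.T@(p-t))
q=robot.inverse_kinematics([501,186.6,150],[np.pi,0,2.3416]);print(np.round(q,3))
```

```text
[ 549.75048435 -148.17181619  118.54860223] [ 550.23713085 -149.34627417   99.64860223] [-3.14139139e+00 -5.75445300e-04  2.34158582e+00]
[  1.19243339   0.46534203 -18.89941099]
[ 0.148  0.288  1.672  0.     1.182 -0.623]
```

```bash
cat >> h.py <<'E'
S=np.array([501.1,186.6]); OFF=0.6
def tcp_xy(yaw,S=S): return S-OFF*np.array([np.cos(yaw),np.sin(yaw)])
def state(tag=''):
    p=np.round(robot.current_tcp_pos(),2);F=np.round(robot.current_contact_force(),2);M=np.round(robot.current_ft_torque(),3)
    print(tag,'t%.2f'%robot.current_t(),p,'yaw%.3f'%robot.current_eef_rot()[2],'F',F,'M',M,'w%.2f'%(93*robot.current_gripper_width()),flush=True)
E
python3 - <<'E'
from h import *
yaw=-1.514
x,y=tcp_xy(yaw)
q=np.array(robot.inverse_kinematics([x,y,150],[np.pi,0,yaw]));
if q[5]>0:q[5]-=2*np.pi
print(q.round(3)); robot.move_j(list(q)); 
robot.move_linear([x,y,97],[np.pi,0,yaw],speed=100); robot.sleep(.5); state(); print(robot.current_qpos()[5],robot.current_eef_rot())
for n in('scene','side','wrist'):snap(n,'a_'+n+'.png')
a=cv2.resize(load('a_scene.png')['img'][150:220,345:415],(400,400),interpolation=2)
b=cv2.resize(load('a_side.png')['img'][145:215,245:315],(400,400),interpolation=2)
cv2.imwrite('pics/a_c.png',np.hstack([a,b])); cv2.imwrite('pics/a_w.png',cv2.resize(load('a_wrist.png')['img'][170:320,240:415],None,fx=4,fy=4,interpolation=2))
E
```

```text
[ 0.149  0.288  1.671 -0.     1.182 -3.049]
 t16.02 [501.16 187.24  97.2 ] yaw-1.514 F [ 0.07 -0.18 -1.61] M [0.041 0.133 0.002] w45.86
-3.049501732089413 [-3.14119560e+00  1.83305574e-05 -1.51391678e+00]
```

View pics/a_c.png

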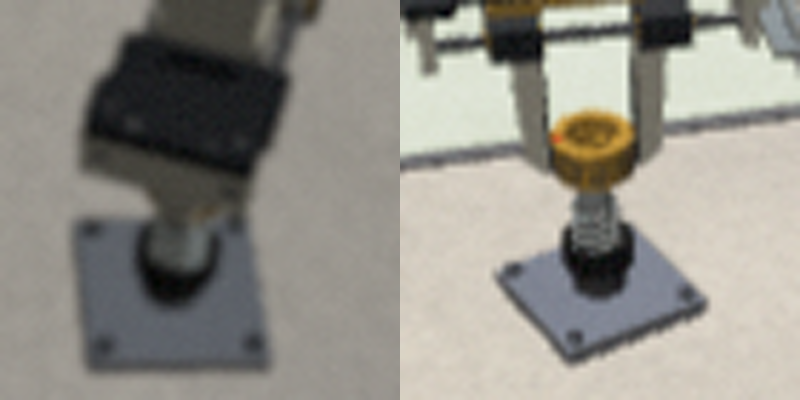

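View pics/a_w.png

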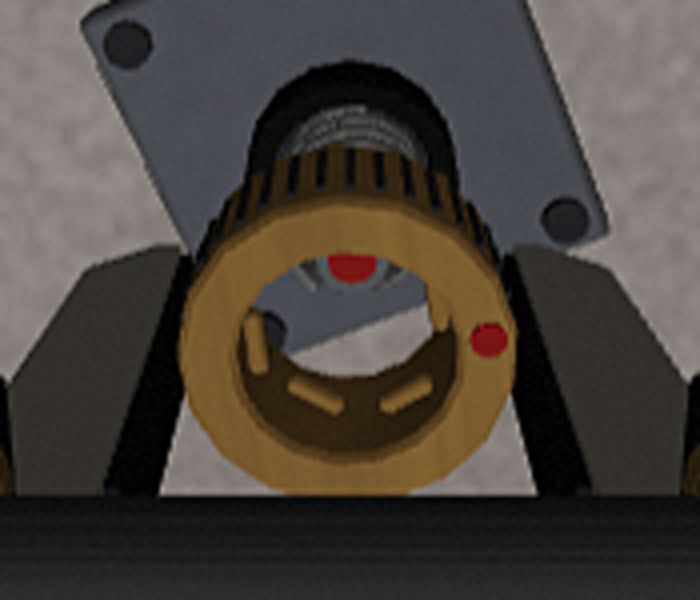

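Run:
```python
from h import *
d=load('a_wrist.png'); t=np.array(robot.current_tcp_pos())
print('tipproj',proj(d,[501.1,186.6,82]),'tip meas',ray(d,327.6,235,82))
# ring top face: left180,right516; bottom 497 (crop)
Rm=R.from_euler('xyz',robot.current_eef_rot()).as_matrix()
for off in (0,.6,1.2):
    c=t+Rm@np.array([off,0,-18.9]); th=np.linspace(0,2*np.pi,200)
    P=np.array([proj(d,c+23*np.array([np.cos(a),np.sin(a),0])) for a in th]); P=(P-[240,170])*4+1.5
    print(off,P.min(0),P.max(0))
```

```text
tipproj (np.float64(327.63999498133427), np.float64(233.79501152781933)) tip meas [501.07732793 187.43921084  82.        ]
0 [182.48545874 198.43070122] [524.05009146 507.76195332]
0.6 [182.31732036 194.06463499] [524.22937672 504.02544241]
1.2 [182.14883978 189.68933166] [524.40902725 500.28161929]
```

Run:
```python
from h import *
yaw=-1.514
x,y=S-0.8*np.array([np.cos(yaw),np.sin(yaw)])
r=robot.move_linear([x,y,75],[np.pi,0,yaw],speed=30,f_stop=5);print(r);state()
if not r:
    r=robot.move_linear([x,y,56],[np.pi,0,yaw],speed=15,f_stop=4);print(r);state();robot.sleep(.3);state()
snap('side','b_side.png');snap('wrist','b_wrist.png')
b=cv2.resize(load('b_side.png')['img'][145:215,245:315],(400,400),interpolation=2)
w=cv2.resize(load('b_wrist.png')['img'][180:280,277:377],(400,400),interpolation=2)
cv2.imwrite('pics/b_c.png',np.hstack([b,w]))
```

```text
False
 t17.06 [501.19 187.42  75.1 ] yaw-1.514 F [ 0.22 -1.29 -2.12] M [ 0.103  0.11  -0.03 ] w45.66
True
 t17.79 [501.16 187.42  65.26] yaw-1.514 F [ 0.75 -0.14  3.39] M [ 0.065  0.032 -0.03 ] w45.78
 t18.09 [501.04 187.37  65.18] yaw-1.514 F [2.19 0.03 4.53] M [ 0.153 -0.138  0.036] w45.63
```

View pics/b_c.png

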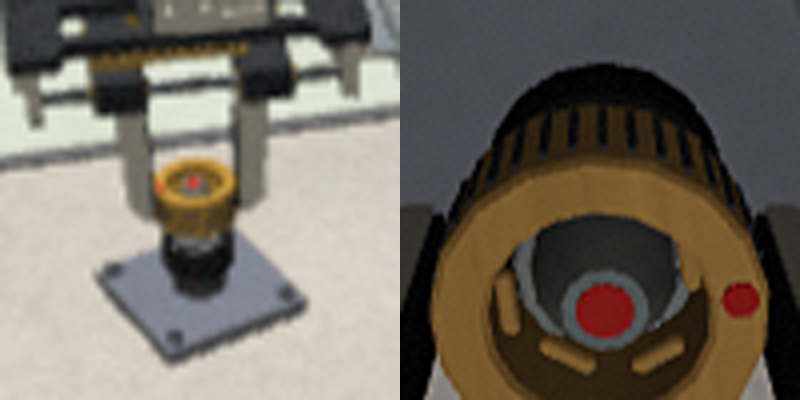

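```bash
cat > turn.py <<'E'
from h import *
import json,sys
# st: yaw(unwrapped), zc, cx, cy (stud centre est), ff (mm per rad)
def cmd(st):
    a=st['yaw']; x=st['cx']-0.8*np.cos(a); y=st['cy']-0.8*np.sin(a)
    q=np.array(robot.inverse_kinematics([x,y,st['z']],[np.pi,0,np.arctan2(np.sin(a),np.cos(a))]))
    j6=robot.current_qpos()[5]
    q[5]+=2*np.pi*round((j6-q[5])/(2*np.pi))
    assert abs(q[5]-j6)<1 and abs(q[5])<3.1,(q,j6)
    robot.move_j(list(q))
def read(n=2,dt=0.04):
    F=[];M=[]
    for i in range(n):
        F.append(robot.current_contact_force());M.append(robot.current_ft_torque()); robot.sleep(dt) if i<n-1 else None
    return np.mean(F,0),np.mean(M,0)
def step(st,dyaw,ff,push_t,kz=0.06,kxy=0.05,settle=.1):
    st['yaw']+=dyaw; st['z']-=ff*abs(dyaw); cmd(st); robot.sleep(settle)
    F,M=read(); push=F[2]+1.6
    e=np.clip(kz*(push-push_t),-.4,.4); st['z']+=e
    st['cx']+=np.clip(kxy*F[0],-.1,.1); st['cy']+=np.clip(kxy*F[1],-.1,.1)
    p=robot.current_tcp_pos()
    print('t%.2f yaw%.2f zc%.2f z%.2f push%.1f Fxy %.1f %.1f M %.3f %.3f %.3f w%.2f'%(robot.current_t(),st['yaw'],st['z'],p[2],push,F[0],F[1],M[0],M[1],M[2],93*robot.current_gripper_width()),flush=True)
    return push,F,M,p
E
python3 - <<'E'
from turn import *
st=dict(yaw=-1.514,z=robot.current_tcp_pos()[2],cx=501.1,cy=186.6)
for i in range(5):
    push,F,M,p=step(st,-0.12,0,2.5)
    if np.abs(F).max()>15: break
json.dump(st,open('st.json','w'))
E
```

```text
t18.58 yaw-1.63 zc65.38 z65.13 push6.5 Fxy 0.6 0.8 M 0.280 0.131 -0.093 w46.08
t18.98 yaw-1.75 zc65.55 z65.13 push5.2 Fxy -1.1 -0.0 M 0.064 0.400 -0.058 w45.69
t19.37 yaw-1.87 zc65.49 z65.10 push1.5 Fxy -1.2 -1.0 M -0.016 0.260 -0.022 w45.89
t19.76 yaw-1.99 zc65.33 z65.32 push-0.2 Fxy 0.3 0.2 M 0.081 0.061 -0.040 w45.29
t20.15 yaw-2.11 zc65.16 z65.32 push-0.4 Fxy 0.1 -0.4 M 0.059 0.066 0.004 w45.69
```

Run:
```python
from turn import *
st=json.load(open('st.json'))
for i in range(6):
    push,F,M,p=step(st,-0.12,1.0 if i<2 else 2.5,2.0,kz=.08)
    if np.abs(F).max()>15: break
json.dump(st,open('st.json','w'))
```

```text
t20.54 yaw-2.23 zc64.80 z65.03 push-0.9 Fxy 0.5 0.3 M 0.094 0.049 -0.016 w45.65
t20.93 yaw-2.35 zc64.54 z64.69 push0.3 Fxy -0.1 0.1 M 0.085 0.040 0.014 w45.62
t21.32 yaw-2.47 zc64.07 z64.26 push-0.2 Fxy -0.3 -0.6 M 0.060 -0.001 -0.003 w45.81
t21.72 yaw-2.59 zc63.63 z63.79 push0.3 Fxy 0.3 -0.6 M 0.041 0.046 0.020 w45.20
t22.11 yaw-2.71 zc63.15 z63.36 push-0.3 Fxy -0.4 -0.6 M 0.058 0.020 -0.032 w45.79
t22.50 yaw-2.83 zc62.68 z62.87 push-0.1 Fxy 0.3 -0.2 M 0.045 -0.002 0.008 w45.75
```

Run:
```python
from turn import *
st=json.load(open('st.json'))
for i in range(12):
    push,F,M,p=step(st,-0.2,3.581,1.0,kz=.08,settle=.15)
    if np.abs(F).max()>12 or abs(M[2])>.15: break
json.dump(st,open('st.json','w')); print(robot.current_qpos()[5])
```

```text
t23.00 yaw-3.03 zc61.86 z62.00 push-0.3 Fxy -0.3 0.2 M 0.020 0.009 -0.041 w45.89
t23.50 yaw-3.23 zc61.04 z61.19 push-0.3 Fxy -0.5 -0.1 M -0.018 0.021 -0.007 w45.99
t24.00 yaw-3.43 zc60.19 z60.35 push-0.7 Fxy -0.2 -0.7 M 0.006 -0.024 0.043 w45.71
t24.50 yaw-3.63 zc59.43 z59.52 push0.5 Fxy 0.4 -0.5 M -0.035 0.042 -0.015 w45.89
t25.00 yaw-3.83 zc58.59 z58.73 push-0.5 Fxy 0.2 0.0 M -0.022 0.015 0.013 w45.38
t25.50 yaw-4.03 zc57.78 z57.92 push-0.2 Fxy -0.3 0.0 M -0.031 0.011 -0.017 w45.45
t26.00 yaw-4.23 zc57.00 z57.11 push0.2 Fxy -0.6 0.1 M -0.067 0.059 0.007 w45.57
t26.50 yaw-4.43 zc56.30 z56.34 push1.1 Fxy -0.1 0.2 M 0.029 0.100 -0.001 w45.51
t27.00 yaw-4.63 zc55.59 z55.58 push1.1 Fxy -0.9 0.7 M 0.084 0.127 0.015 w45.81
t27.50 yaw-4.83 zc54.78 z54.85 push-0.1 Fxy -0.1 0.7 M 0.068 0.103 -0.008 w45.85
t28.00 yaw-5.03 zc54.06 z54.11 push0.9 Fxy -0.1 0.5 M 0.100 0.175 0.015 w45.52
t28.50 yaw-5.23 zc53.35 z53.37 push1.2 Fxy -0.7 0.4 M 0.044 0.087 -0.022 w45.39
0.6654970687796394
```

```bash
sed -i 's/F,M=read(); /F,M=read(N); /; s/settle=.1)/settle=.1,N=2)/' turn.py
python3 - <<'E'
from turn import *
st=json.load(open('st.json')); hi=0
for i in range(11):
    push,F,M,p=step(st,-0.15,3.581,1.0,kz=.06,settle=.15,N=5)
    hi=hi+1 if M[2]>.04 or push>5 else 0
    if np.abs(F).max()>12 or abs(M[2])>.12 or hi>=2: break
json.dump(st,open('st.json','w')); print(robot.current_qpos()[5])
E
```

```text
t29.08 yaw-5.38 zc52.81 z52.82 push0.9 Fxy 0.4 0.8 M 0.047 0.134 -0.029 w45.54
t29.67 yaw-5.53 zc52.24 z52.28 push0.4 Fxy -0.1 0.5 M 0.044 0.123 -0.004 w45.73
t30.25 yaw-5.68 zc51.70 z51.72 push1.0 Fxy 0.5 0.4 M -0.025 0.148 -0.012 w45.77
t30.83 yaw-5.83 zc51.26 z51.24 push2.6 Fxy 0.2 -0.1 M -0.099 0.163 0.047 w45.56
t31.42 yaw-5.98 zc50.89 z50.86 push3.9 Fxy -0.4 0.2 M -0.006 0.151 0.008 w45.59
t32.00 yaw-6.13 zc50.62 z50.47 push5.5 Fxy 0.3 -0.0 M -0.023 0.130 0.003 w45.59
t32.58 yaw-6.28 zc50.40 z50.18 push6.3 Fxy 0.4 -0.3 M -0.015 0.124 -0.021 w45.74
1.7183316134809103
```

Push has risen steadily since yaw -5.75, so the cushion was met with the underside at about 46.5 mm, inside the 36–47 range. I'll keep turning and hand the load over to the thread.

Run:
```python
from turn import *
st=json.load(open('st.json'))
for i in range(5):
    push,F,M,p=step(st,-0.12,2.0 if i<2 else 3.0,0.5,kz=.1,settle=.15,N=5)
    if np.abs(F).max()>12 or abs(M[2])>.2: break
json.dump(st,open('st.json','w')); print(robot.current_qpos()[5])
```

```text
t33.15 yaw-6.40 zc50.56 z50.18 push6.9 Fxy 0.3 0.1 M 0.025 0.160 -0.050 w45.58
t33.72 yaw-6.52 zc50.63 z50.11 push3.6 Fxy 0.5 -0.6 M -0.020 0.098 -0.022 w45.88
t34.28 yaw-6.64 zc49.95 z49.85 push-2.7 Fxy 1.4 -0.3 M -0.033 -0.088 -0.055 w45.48
t34.85 yaw-6.76 zc49.32 z49.45 push-2.2 Fxy 0.3 -0.7 M -0.075 0.090 -0.105 w45.93
t35.42 yaw-6.88 zc48.97 z48.97 push0.6 Fxy -1.7 -1.5 M -0.219 0.426 -0.119 w45.68
2.319273336317638
```

Compression is about 2.7 mm (≈11 N), the turning moment has risen to 0.12 N·m, and push is near zero, so the thread carries the load. I'll let go now.

Run:
```python
from turn import *
state(); robot.move_gripper(0.8); robot.sleep(.2); state()
snap('wrist','e_wrist.png')
t=robot.current_tcp_pos(); robot.move_linear([t[0],t[1],200],speed=120); robot.sleep(.3); state()
snap('wrist','f_wrist.png');snap('side','f_side.png');snap('scene','f_scene.png')
w=lambda f:cv2.resize(load(f)['img'][150:290,257:397],(400,400),interpolation=2)
a=cv2.resize(load('f_scene.png')['img'][165:215,352:402],(400,200),interpolation=2)
b=cv2.resize(load('f_side.png')['img'][160:215,250:305],(400,400),interpolation=2)
cv2.imwrite('pics/f_c.png',np.hstack([w('f_wrist.png'),b]))
cv2.imwrite('pics/e_c.png',w('e_wrist.png'))
d=load('f_wrist.png'); print(proj(d,[501.1,186.6,82]))
```

```text
t35.42 [500.16 186.96  48.97] yaw-0.600 F [-1.36 -1.73 -1.15] M [-0.245  0.468 -0.136] w45.68
 t36.29 [500.43 187.04  48.96] yaw-0.601 F [-1.1 -0.4  0.5] M [ 0.062  0.117 -0.034] w74.64
 t38.05 [500.3  186.99 199.65] yaw-0.601 F [-0.06 -0.01  0.3 ] M [ 0.052  0.132 -0.049] w74.48
(np.float64(326.6366797685205), np.float64(192.75075531805064))
```

View pics/f_c.png

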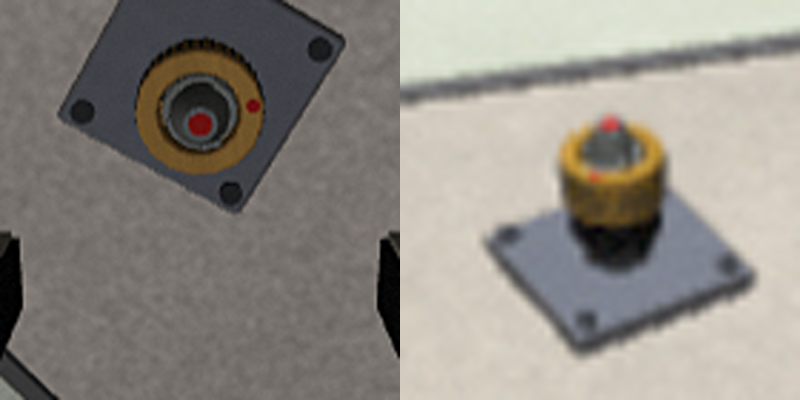

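View pics/e_c.png

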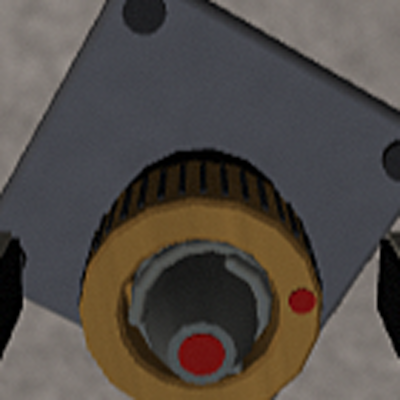

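View pics/f_scene.png

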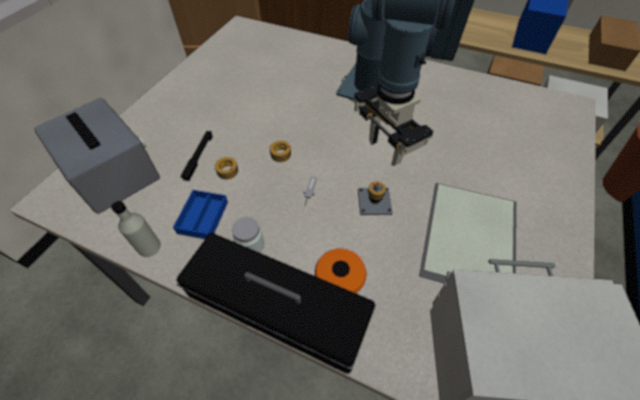

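The pictures show the ring level round the stud. Its red dot is still at the same place relative to the fingers, so it didn't slip. The other things are where they were.

Run:
```python
from h import *
robot.hand_in(); print(robot.current_t())
```

```text
the job is handed in; nothing more can be done
the job is handed in; nothing more can be done
```

I picked up the smallest of the three brass rings and set it level over the stud. I screwed it down clockwise in one grip, about 0.85 turn, then let go, lifted clear and handed in at about 38 s.

- **Catch and cushion:** The thread caught within a third of a turn. The cushion was met with the ring's underside at about 46.5 mm. I turned it until it was pressed about 2.7 mm, roughly 45° past that touch and about 11 N by the spring rate.
- **Snug:** At the end the turning moment had risen to about 0.12 N·m. The vertical force on the fingers had dropped to nearly zero, so the thread carries the load. I worked out the 11 N from the ring's height and never measured it directly.
- **Forces:** I saw no more than about 7 N at the fingers while screwing down.
- **Last pictures:** The ring sits level on the stud, had not slipped in the fingers, and the other things look unmoved.
- **Disagreements:** The camera estimates of the stud and the held ring differed by 0.5 to 1 mm. The 1 mm of play and the force corrections took this up. The moment sensor read the resistance as negative, opposite to what I expected, so I judged it by its rise, not its sign.

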